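Hang the discard caddy on its rail and tip in the used dishes

TASK

Mount the orange discard caddy on the bench rail: bring its T-foot hanger to the open, flared end of the rail, feed the foot into the slot and slide it fully home against the black end cap. Then tip the three used petri dishes out of the blue tray into the hung caddy, without touching the dishes with the gripper, and set the empty tray flat on the bench again. Leave the other things on the bench, such as the brown bottle and the tape roll behind the rail, where they stand.

Things in the scene. Friction and masses are not known exactly. Their poses are not given: they have to be found in the camera images.
- rail_stand: Fixed stand: aluminium C-rail on two grey posts, slot looking up. Origin on the bench under the rail's middle; y runs along the rail from the black capped end (-120 mm) to the open flared end (+124 mm), x to the back. Rail top 140 mm up, 37 mm wide; slot 12 mm wide, lips 4 mm thick, channel inside 31 mm wide, 18 mm deep under the lips. Feet 8 mm high, 45 mm to the front.
- rail_mouth (a point): Point on the slot's centre line at the open end of the rail, level with the rail's top; axes as the stand's. Over the last 24 mm before it the slot (to about 24 mm wide) and the channel's side walls flare out.
- rail_home (a point): Point on the slot's centre line, level with the rail's top, where hanger_foot lies when the hanger is fully home against the black end cap; axes as the stand's.
- rail_rod (a point): Middle of a level round steel rod of radius 6 mm, 260 mm long, along the rail, 25 mm in front of the slot and 56 mm above the bench; the back of the hung caddy (35 mm in front of the slot) leans on it. Axes as the stand's.
- caddy_grip (a point): Centre of the rubber-faced upright grip tab of the orange caddy: tab 10 mm thick (x), 50 mm wide (y), top 20 mm above this point, flat flange 37 mm below it. It stands over the T-foot, 90 mm behind the caddy's middle. Axes: z up, x from caddy to hanger (to the back when hung), y along the caddy. Caddy about 0.2 kg, at first standing on the bench (this point 146 mm up).
- hanger_foot (a point): Middle of the underside of the hanger's flange (52 x 60 mm, ends turned up), 41 mm below caddy_grip; axes as the caddy's. Below it: neck 6 mm thick, 60 mm long (y), then black T-foot 24 mm wide, 60 mm long, round ends, from 8 to 18 mm down. The foot enters with this point 0 to 4 mm above the rail's top, 3 mm play each side; let go, the flange rests on the rail, leaning up to 5 degrees.
- caddy_mouth (a point): Centre of the caddy's open top, level with the rim; open box 110 mm (x) by 140 mm (y) outside, 85 mm high, walls 3 mm; axes as the caddy's. It lies 20 mm below and 90 mm in front of hanger_foot. When hung, the rim is about 120 mm and the bottom about 35 mm above the bench.
- tray_mid (a point): Middle of the blue dish tray, 30 mm above its underside; z up, y to its open end. 76 mm wide (x), 206 mm long, floor 3 mm, other walls 17 mm high. At each long side an upright ear with black patch, 8 mm thick (x), 56 mm long, centred at x = +40 and -40 mm, top 68 mm above the underside; gripped 22 mm above this point the fingertips clear the dishes. About 0.22 kg.
- tray_lip (a point): Middle of the tray's open end edge on top of its floor (y = +103 mm from the tray's middle, 3 mm above its underside); axes as the tray's.
- dish_1_mid (a point): Centre of a used petri dish (the rear one in the tray), 62 mm across and 14 mm high, lying flat in the tray, about 16 g. The dishes start to slide when the tray is tilted by about 26 to 36 degrees; 50 degrees empties it.
- dish_2_mid (a point): Centre of a used petri dish (the middle one), 62 mm across and 14 mm high, lying flat in the tray, about 16 g. The dishes start to slide when the tray is tilted by about 26 to 36 degrees; 50 degrees empties it.
- dish_3_mid (a point): Centre of a used petri dish (the one nearest the open end), 62 mm across and 14 mm high, lying flat in the tray, about 16 g. The dishes start to slide when the tray is tilted by about 26 to 36 degrees; 50 degrees empties it.
- amber_mid (a point): Middle of the brown bottle with black cap, 60 mm across, 130 mm high, behind the rail, a bystander.
- tape_mid (a point): Middle of the roll of tan tape, 93 mm across, 48 mm high, lying flat, behind the rail, a bystander.
There are look-alikes about, which are no part of the job. What is shaped like the part that bears dish_2_mid but pink or turquoise is not meant.

How it is judged:
By the outcome, as a careful person would: the job done as asked, in the order asked, and still so for the second after the job is handed in, with the robot touching nothing.
It also fails if it takes over 70 s, if anything falls off the work surface, if the arm or the gripper's body presses on something with over 40 N, if the wrist force passes 120 N, or if a joint passes its speed limit or range.

ROBOT

A 6-joint arm with a two-finger parallel gripper is mounted at the origin on a cart in front of the work surface, level with it; the furniture and walls round the work are solid. World frame = base frame: x ahead of the robot, y to its left, z up, the work surface at z = 0. Lengths are in m, angles in degrees, forces in N, time in s.
With the tool pointing down it reaches from about 0.25 to 0.725 m from the base axis. Payload 9.7 kg.
Tool frame: the origin (TCP) lies at the very end of the fingers, on their centre line; the grasp point (between the pads) lies 19 mm behind it (bot.grip_depth is the distance from the TCP to the grasp point, in m); z points along the fingers, y is the direction in which the jaws open and shut (so a half turn about z gives the same grasp; the last joint's range is limited). The gripper opens to 85 mm and grips with 20 to 120 N. Pads are 22 mm wide; open, the fingers measure 114 mm over their backs; the gripper's body (76 mm by 85 mm) begins 54 mm behind the grasp point. The pads swing forward as they close: fully open they stand 13 mm farther back than shut.
Start: joints at [69.672, 4.979, 10.078, 95.1, 0, 90], TCP at [0.191, 0.516, 0.231] pointing down, gripper open.
Joint ranges: [-179.16, 179.16], [-48.56, 103.87], [-65.8, 70.77], [-126.05, 130.52], [-82.76, 87.17], [-180, 180]. Speed limits (degrees/s): [127.2, 127.2, 147.25, 180, 180, 180].

INTERFACE

Orientations are given as [roll, pitch, yaw] about the fixed x, y, z axes, in that order (R = Rz(yaw) Ry(pitch) Rx(roll)).
In Python, from workcell import telemetry, optics, order, bot gives the robot as it stands. The module is installed in compiled form; this text tells all that it offers.
- The arm moves only by the shell command python3 -m inch 'ROWS' [FORCE]. ROWS is JSON, a list of rows, each a list of 7 numbers: the shift along the tool's x, y, z in m, then the turn, a rotation vector about the tool's x, y, z in rad, then the closure, from 0 (fully open) to 1 (shut). In form: [[tx, ty, tz, rx, ry, rz, grip], ...]. A call has 1 to 12 rows; each row is the pose to reach, as a shift and turn from the pose commanded when the call began, along the tool's axes at that moment; what a row does not reach only later rows make up. A row lasts 1/12 s, in which the tool goes at most 41.7 mm and 7.16 degrees, less where a joint would pass 70% of its speed; a pose out of reach is approached as far as the arm can. A call with a gripper value outside its range is refused whole. The fingers move at their own pace and stop on an object; FORCE is the grip in N (left out, the last holds). Time passes only in rows, so rows that repeat a pose let the fingers close. It gives the time, the measured TCP pose, the force and the opening at its end, in the units of the state.
- telemetry.get_obs(): the state, without advancing time (a new reading comes with each control period).
- optics.camera(name): name is "scene" or "top" or "wrist"; returns (picture, depth): 480x640x3 uint8, red, green, blue; 480x640 float32, m along the optical axis (not along the pixel's ray), 0 where there is no reading.
- optics.camera_info(name): a dict with "camera_matrix" (3x3 intrinsics, pixels), "xyz" and "attitude" of the camera in the world; the wrist camera has in their place "mount" (4x4, takes a point from camera to tool coordinates, whose origin is the TCP and whose axes are the flange's). Camera axes: x right, y down, z forward; pixel columns grow to the right and rows downward; lengths in m; the calibration is good to about 2 mm. A picture is of the moment at which its call begins: read the wrist's pose just before it. camera_info takes no time and is no camera call.
- order.job_done(): hands the job in, once; it reports no verdict.
The state is a dict: "time": time; "q": joint angles; "qd": joint speeds; "joint_efforts": joint torques, N m; "ee_pos": TCP position; "tcp_rot": TCP orientation; "wrist_force": force on the tool from outside, world axes, zero at the start; "torque": the same for the moment, N m; "opening": finger opening in m.
Only numpy, scipy, OpenCV 4.12 (cv2) and the standard library are available. Lean on these libraries where they do the work, as an engineer would, in place of code of your own. Each camera call takes 0.05 s, during which the arm holds its last target. There are 200 camera calls.

## Working session

There is one attempt and no reset: what is moved stays moved. The work goes in short steps, Python scripts to look and compute and a shell command to move; the robot and the scene stay as the last step left them, time stands still between calls to the robot, and variables do not carry over. Pictures are saved under pics/ and viewed, about 8 in all and at most 12, crops included, and the job is handed in when it is done.

```bash
mkdir -p pics
cat > h.py <<'E'
import numpy as np, cv2
from scipy.spatial.transform import Rotation as R
from workcell import telemetry, optics, order, bot
def snap(n):
    o=telemetry.get_obs(); im,d=optics.camera(n); i=optics.camera_info(n); return o,im,d,i
def pose(i,o):
    T=np.eye(4)
    if 'mount' in i:
        B=np.eye(4);B[:3,:3]=R.from_euler('xyz',o['tcp_rot'],degrees=True).as_matrix();B[:3,3]=o['ee_pos'];return B@np.array(i['mount'])
    T[:3,:3]=R.from_euler('xyz',i['attitude'],degrees=True).as_matrix();T[:3,3]=i['xyz'];return T
def cloud(d,i,o):
    K=np.array(i['camera_matrix']);v,u=np.mgrid[:480,:640]
    P=np.stack([(u-K[0,2])/K[0,0]*d,(v-K[1,2])/K[1,1]*d,d],-1);T=pose(i,o)
    P=P@T[:3,:3].T+T[:3,3];P[d==0]=np.nan;return P
def save(n,im): cv2.imwrite('pics/'+n,im[...,::-1])
E
python3 - <<'E'
from h import *
print(telemetry.get_obs())
for n in('scene','top'):
    o,im,d,i=snap(n);print(i);save(n+'0.png',im);np.savez(n+'0.npz',im=im,P=cloud(d,i,o))
E
```

```text
{'time': 0.0, 'q': array([ 6.96707397e+01,  5.01125755e+00,  1.00340387e+01,  9.50992008e+01,
       -4.05082383e-04,  9.00009920e+01]), 'qd': array([ 0.08096211,  0.08083972, -0.02533661,  0.01822301, -0.0984854 ,
        0.05225699]), 'joint_efforts': array([-1.56568887e-03, -5.20398688e+01,  4.64795423e+01,  1.66603649e-02,
       -2.91737126e-05,  3.07589585e-05]), 'ee_pos': array([0.19100033, 0.5155259 , 0.23057784]), 'tcp_rot': array([-1.79923580e+02,  4.06405096e-04,  1.59669748e+02]), 'wrist_force': array([ 0.19178138, -0.45779123, -0.06562769]), 'torque': array([-0.02177007, -0.00228232,  0.01739737]), 'opening': 0.08534876483324547}
{'camera_matrix': array([[500.59049163,   0.        , 326.77408963],
       [  0.        , 500.59049163, 244.48791406],
       [  0.        ,   0.        ,   1.        ]]), 'xyz': array([-0.25356509, -0.95566737,  0.75244989]), 'attitude': array([-117.82472944,    0.29128613,  -41.14067708])}
{'camera_matrix': array([[540.30163072,   0.        , 317.11161478],
       [  0.        , 540.30163072, 239.45260464],
       [  0.        ,   0.        ,   1.        ]]), 'xyz': array([ 0.24789114, -0.03726144,  1.35230698]), 'attitude': array([-166.90047357,   -0.37017294,  -88.85896384])}
```

View pics/scene0.png

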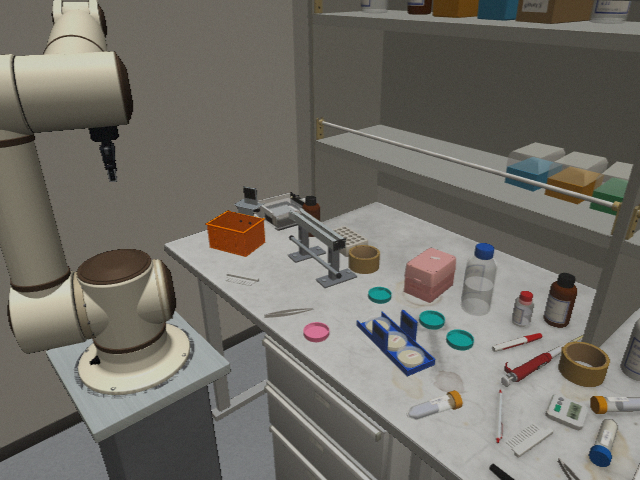

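View pics/top0.png

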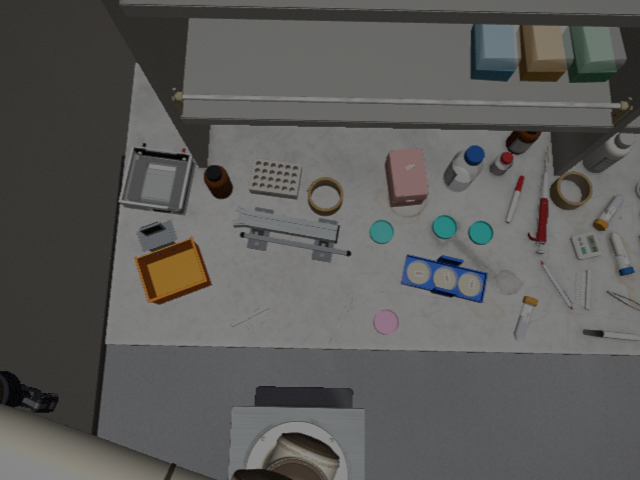

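The scene view shows the black-capped rail end at about (340,245) and the open end toward the caddy. In the top view the caddy is at (172,270) with its hanger at (155,235), the rail spans (240..340,225) and the blue tray is at (445,278). Next I measure these from the depth clouds.

Run:
```python
from h import *
S=np.load('scene0.npz');T=np.load('top0.npz')
def rect(Q,n):
    Q=Q[:,:2].astype(np.float32); c,s,a=cv2.minAreaRect(Q*1000); print(n,len(Q),'c',np.round(c,1),'s',np.round(s,1),'a',round(a,2),'med',np.round(np.median(Q,0)*1000,1))
for n,D in(('scene',S),('top',T)):
    P=D['P'];h=cv2.cvtColor(D['im'],cv2.COLOR_RGB2HSV).astype(int);z=P[...,2]
    H,s,v=h[...,0],h[...,1],h[...,2]
    def box(x0,x1,y0,y1,z0,z1): return (P[...,0]>x0)&(P[...,0]<x1)&(P[...,1]>y0)&(P[...,1]<y1)&(z>z0)&(z<z1)
    print(n)
    m=box(.2,.7,-.2,.5,.13,.15)&(s<60); print('railtop z',np.median(z[m])); rect(P[m],'rail')
    m=box(.3,.6,.05,.5,.152,.18); rect(P[m],'tab');print(np.unique(np.round(z[m],3),return_counts=True))
    m=box(.3,.8,-.1,.5,.095,.115); rect(P[m],'flange')
    m=(H<18)&(s>180)&box(.2,.6,.1,.6,.07,.1); rect(P[m],'rim')
    b=(H>105)&(H<125)&(s>130)
    m=b&box(.2,.6,-.5,0,-.01,.03); rect(P[m],'tray low')
    m=box(.2,.6,-.45,-.1,.05,.08);rect(P[m],'ears')
    if m.sum():
        x=P[m]; md=np.median(x[:,0]); print('earz',np.percentile(x[:,2],98)); rect(x[x[:,0]>md],'earB');rect(x[x[:,0]<md],'earF')
    m=box(.2,.6,-.45,-.1,.012,.025)&(s<100);rect(P[m],'dish')
    m=box(.1,1.2,-.5,.5,.2,1);
    if n=='top':
        for zz in(.3,.4,.5,.6):
            mm=box(.1,1.3,-.5,.3,zz,zz+.1); print(zz, mm.sum(), np.nanmin(P[mm][:,0]) if mm.any() else '')
    print('bench',np.nanmedian(z[box(.2,.35,-.1,.1,-.02,.02)]))
```

```text
scene
railtop z 0.1396621445592655
rail 652 c [614.1 135.1] s [457.5 167.8] a 89.11 med [557.1  35.7]
tab 67 c [546.9 344.7] s [14.9 51.3] a 19.93 med [546.5 342.6]
(array([0.152, 0.153, 0.154, 0.155, 0.156, 0.157, 0.158, 0.159, 0.16 ,
       0.161, 0.162, 0.163, 0.164, 0.165, 0.166, 0.167, 0.168]), array([5, 2, 4, 4, 2, 2, 8, 3, 3, 4, 5, 3, 6, 7, 5, 3, 1]))
flange 477 c [552.7 169.2] s [427.1 311.7] a 55.65 med [555.7 261.5]
rim 539 c [463.5 310.6] s [121.8 152.1] a 21.67 med [460.7 307.1]
tray low 586 c [ 468.1 -359.4] s [209.5  92.3] a 81.86 med [ 466.4 -401.2]
ears 335 c [ 493.9 -243.9] s [291.1  90.3] a 76.83 med [ 499.3 -357.7]
earz 0.06998958309217937
earB 167 c [ 511.1 -247.1] s [294.2  14.7] a 88.14 med [ 505.4 -360.3]
earF 167 c [ 464.  -356.9] s [57.1 83.5] a 77.08 med [ 426.4 -354.6]
dish 1018 c [ 466.9 -312.8] s [263.  272.9] a 2.32 med [ 463.3 -378.3]
bench -0.00015576849394438597
top
railtop z 0.13895359036843358
rail 1288 c [613.9 135.1] s [451.7 164.9] a 88.91 med [564.1  37.8]
tab 114 c [547.9 342. ] s [12.4 50.3] a 21.84 med [546.6 340.8]
(array([0.152, 0.153, 0.154, 0.155, 0.156, 0.157, 0.158, 0.159, 0.16 ,
       0.161, 0.162, 0.163, 0.164, 0.165, 0.166, 0.167, 0.168]), array([ 1,  4,  4,  2,  2,  2,  7,  9,  5,  7, 18, 19,  9,  5, 11,  6,  3]))
flange 1056 c [550.4 171.6] s [424.2 308.5] a 54.64 med [547.1 311.2]
rim 468 c [462.1 306.1] s [114.  144.9] a 21.86 med [450.6 312.5]
tray low 866 c [ 464.4 -359.7] s [204.6  82. ] a 77.6 med [ 480.4 -349.4]
ears 266 c [ 495.1 -245.6] s [294.7  90.2] a 76.76 med [ 502.  -353.2]
earz 0.07164276964675362
earB 133 c [ 512.3 -247.7] s [294.1  14.9] a 87.69 med [ 509.8 -349.6]
earF 133 c [ 465.  -359.2] s [57.3 84.4] a 78.8 med [ 429.3 -357.9]
dish 1736 c [ 484. -289.] s [250.9 288. ] a 19.94 med [ 459.9 -338.6]
0.3 16590 0.747087287511444
0.4 1428 0.748070192990137
0.5 1627 0.10001759288059109
0.6 18328 0.10211400968385106
bench -0.0010156160327075003
```

Run:
```python
from h import *
T=np.load('top0.npz');S=np.load('scene0.npz')
a=cv2.resize(T['im'][130:310,110:350],None,fx=3.3,fy=3.3,interpolation=cv2.INTER_CUBIC)
b=S['im'][170:300,190:400]
b=cv2.resize(b,(792,490),interpolation=cv2.INTER_CUBIC)
save('t1.png',a);save('s1.png',b)
P=T['P']
for u,v in [(150,228),(155,235),(160,240),(165,245),(237,235),(242,233),(240,215),(340,230),(336,238),(242,212),(290,226),(216,180),(326,195)]: print(u,v,np.round(P[v,u],3))
```

```text
150 228 [0.544 0.34  0.161]
155 235 [0.54  0.344 0.107]
160 240 [0.528 0.33  0.111]
165 245 [0.519 0.321 0.098]
237 235 [0.569 0.166 0.004]
242 233 [0.56  0.145 0.064]
240 215 [0.592 0.145 0.115]
340 230 [ 0.589 -0.098 -0.002]
336 238 [ 0.534 -0.083  0.143]
242 212 [0.592 0.137 0.14 ]
290 226 [0.567 0.025 0.115]
216 180 [0.676 0.206 0.119]
326 195 [ 0.683 -0.061 -0.002]
```

View pics/t1.png

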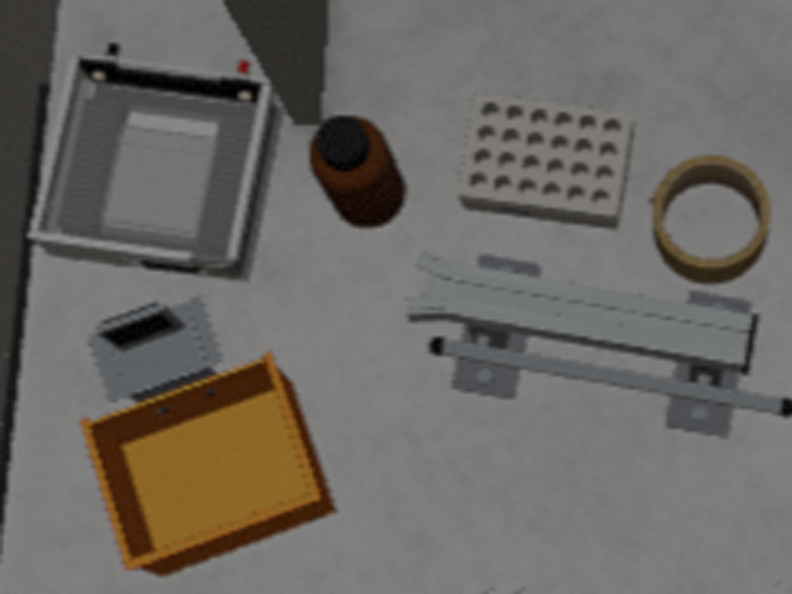

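Run:
```python
from h import *
T=np.load('top0.npz');S=np.load('scene0.npz')
a=cv2.resize(T['im'][240:310,390:500],(550,350),interpolation=cv2.INTER_CUBIC)
b=cv2.resize(S['im'][300:380,345:445],(440,350),interpolation=cv2.INTER_CUBIC)
b=b[:,:];a=a[:,:]
c=np.hstack([cv2.resize(a,(400,255)),cv2.resize(b,(321,255))]);save('tray.png',c)
for n,D in(('scene',S),('top',T)):
    P=D['P'];z=P[...,2]
    yaw=-11.
    for k in range(3):
        r=R.from_euler('z',yaw,degrees=True).as_matrix()[:2,:2]
        L=(P[...,:2]-[.563,.025])@r   # stand coords approx
        m=(np.abs(L[...,0])<.03)&(np.abs(L[...,1])<.09)&(np.abs(z-.14)<.004)
        q=L[m]; 
        ys=np.linspace(-.09,.09,10); mid=[]
        for y0,y1 in zip(ys[:-1],ys[1:]):
            w=q[(q[:,1]>=y0)&(q[:,1]<y1)]
            mid.append([(y0+y1)/2,(np.percentile(w[:,0],3)+np.percentile(w[:,0],97))/2,np.ptp(w[:,0])])
        mid=np.array(mid);f=np.polyfit(mid[:,0],mid[:,1],1);yaw-=np.degrees(f[0])
    m=(np.abs(L[...,0]-f[1])<.03)&(np.abs(L[...,1])<.16)&(np.abs(z-.14)<.006)
    print(n,'yaw',yaw,'off',f[1],np.round(mid[:,1:]*1000,1).tolist(),'yrange',np.percentile(L[m][:,1],[0,.5,1,99,99.5,100]))
    print('centre',np.array([.563,.025])+r@[f[1],0])
```

```text
scene yaw -8.911720136462467 off 0.000621221235076784 [[-0.1, 40.7], [0.7, 39.6], [0.8, 38.2], [1.2, 39.7], [0.4, 37.4], [0.4, 38.1], [1.8, 40.2], [0.8, 38.3], [-0.4, 39.9]] yrange [-0.11753494 -0.11524122 -0.11388015  0.13018563  0.1311369   0.13462243]
centre [0.56361372 0.02490376]
top yaw -9.14023339661817 off 0.001364950824697328 [[1.1, 37.5], [1.4, 37.6], [1.6, 37.6], [1.5, 38.1], [1.3, 36.1], [1.6, 38.3], [1.0, 37.3], [1.5, 37.8], [1.4, 36.5]] yrange [-0.11484461 -0.11407473 -0.11329997  0.12727678  0.12875352  0.13111144]
centre [0.56434762 0.02478317]
```

View pics/tray.png

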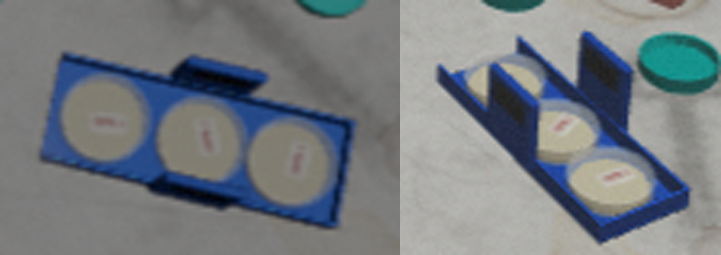

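The open end of the tray faces +y, toward the rail, with walls on the other three sides. The rail yaw is about -9.05°, and its length of 243.5 mm fits the given sizes. I'll go above the grip tab and measure it with the wrist camera.

```bash
cat >> h.py <<'E'
def go(p,rpy,o=None):
    "rows shift+rotvec from the current pose to the target pose"
    o=o or telemetry.get_obs();A=R.from_euler('xyz',o['tcp_rot'],degrees=True);B=R.from_euler('xyz',rpy,degrees=True)
    return np.round(A.inv().apply(np.array(p)-o['ee_pos']),4).tolist(),np.round((A.inv()*B).as_rotvec(),4).tolist()
O=np.array([.5649,.0303,0]);SR=R.from_euler('z',-9.05,degrees=True)
def st(x,y,z): return (O+SR.apply([x,y,z])).round(4)   # stand -> world
E
python3 -c "
from h import *
print(go([.547,.342,.235],[180,0,112.1])); print(optics.camera_info('wrist'))"
```

```text
([-0.3941, -0.0391, -0.0043], [-0.0011, 0.0004, 0.8303])
{'camera_matrix': array([[381.67691717,   0.        , 313.86136149],
       [  0.        , 381.67691717, 236.98236428],
       [  0.        ,   0.        ,   1.        ]]), 'mount': array([[ 2.19229399e-04, -9.60956894e-01, -2.76698031e-01,
         7.03054271e-02],
       [ 9.99999722e-01,  1.35427984e-05,  7.45271991e-04,
        -5.39503091e-04],
       [-7.12426992e-04, -2.76698117e-01,  9.60956630e-01,
        -1.43047922e-01],
       [ 0.00000000e+00,  0.00000000e+00,  0.00000000e+00,
         1.00000000e+00]])}
```

```bash
python3 -m inch '[[-0.394,-0.039,-0.004,0,0,0.83,0],[-0.394,-0.039,-0.004,0,0,0.83,0],[-0.394,-0.039,-0.004,0,0,0.83,0],[-0.394,-0.039,-0.004,0,0,0.83,0],[-0.394,-0.039,-0.004,0,0,0.83,0],[-0.394,-0.039,-0.004,0,0,0.83,0],[-0.394,-0.039,-0.004,0,0,0.83,0],[-0.394,-0.039,-0.004,0,0,0.83,0],[-0.394,-0.039,-0.004,0,0,0.83,0],[-0.394,-0.039,-0.004,0,0,0.83,0],[-0.394,-0.039,-0.004,0,0,0.83,0],[-0.394,-0.039,-0.004,0,0,0.83,0]]'
python3 - <<'E'
from h import *
o,im,d,i=snap('wrist');save('w1.png',im);P=cloud(d,i,o);np.savez('w1.npz',im=im,P=P);z=P[...,2]
print(o['time'],o['ee_pos'],o['tcp_rot'])
def rect(m,n):
    c,s,a=cv2.minAreaRect((P[m][:,:2]*1000).astype(np.float32));print(n,m.sum(),np.round(c,1),np.round(s,1),round(a,1))
near=np.hypot(P[...,0]-.547,P[...,1]-.342)<.07
rect(near&(z>.150)&(z<.175),'tab');rect(near&(z>.160)&(z<.175),'tabtop')
rect(near&(z>.10)&(z<.118),'flange')
print(np.nanmax(z[near&(z<.18)]))
E
```

```text
time: 1.1
ee_pos: [0.5478, 0.3414, 0.2341]
tcp_rot: [-179.9, 0.0, 112.0]
wrist_force: [0.5, 0.2, 0.1]
opening: 0.0857
1.1 [0.54778984 0.3413793  0.23412097] [-1.79895691e+02  1.25742488e-02  1.11988487e+02]
tab 1339 [548.1 345.2] [10.  49.7] 22.0
tabtop 1286 [548.1 345.2] [ 9.9 49.7] 21.8
flange 6833 [539.7 341.7] [52.2 84.5] 22.2
0.16798838221203724
```

View pics/w1.png

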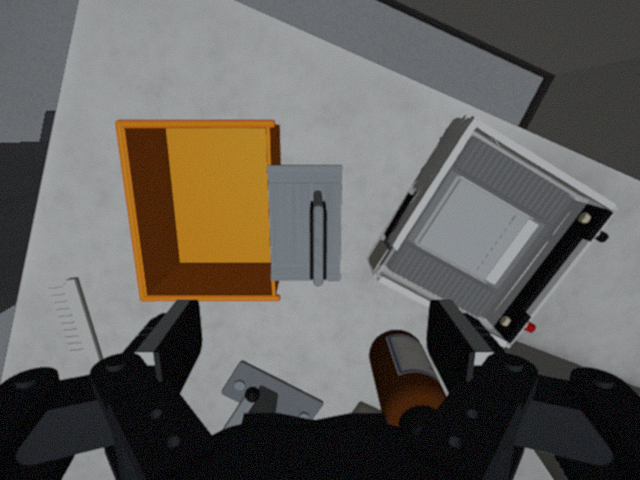

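Picture: the tab is upright at pixel (318,240), between the fingers in the jaw direction. The grey box to the right is lower, which I'll check. The tab measures 10 x 49.7 mm at (548,345) with yaw 22°, which fits the given sizes.

```bash
python3 -c "
from h import *
D=np.load('w1.npz')['P'];print(np.nanmax(D[120:330,375:600,2]), D[130,460], D[420,410])
print(go([.5481,.3452,.128],[180,0,112.0]))"
```

```text
0.27427485100668936 [0.63441442 0.44936946 0.0477067 ] [0.67892988 0.22364396 0.12060165]
([0.0024, 0.0024, 0.1066], [-0.0013, -0.0, 0.0012])
```

```bash
python3 -m inch '[[0.0025,0.0025,0.035,0,0,0,0],[0.0025,0.0025,0.07,0,0,0,0],[0.0025,0.0025,0.095,0,0,0,0],[0.0025,0.0025,0.1065,0,0,0,0],[0.0025,0.0025,0.1065,0,0,0,0],[0.0025,0.0025,0.1065,0,0,0,1],[0.0025,0.0025,0.1065,0,0,0,1],[0.0025,0.0025,0.1065,0,0,0,1],[0.0025,0.0025,0.1065,0,0,0,1],[0.0025,0.0025,0.1065,0,0,0,1],[0.0025,0.0025,0.1065,0,0,0,1],[0.0025,0.0025,0.1065,0,0,0,1]]' 90; python3 -c "
from h import *
o=telemetry.get_obs();print(o['ee_pos'],o['tcp_rot'],o['opening'])"
```

```text
time: 2.15
ee_pos: [0.5487, 0.3457, 0.1295]
tcp_rot: [179.9, -0.0, 112.1]
wrist_force: [1.5, -0.9, 4.6]
opening: 0.0087
[0.54873589 0.34574201 0.12949712] [ 1.79925356e+02 -1.09328132e-02  1.12112803e+02] 0.008735821327568975
```

```bash
python3 -m inch '[[0,0,-0.015,0,0,0,1],[0,0,-0.04,0,0,0,1],[0,0,-0.07,0,0,0,1],[0,0,-0.07,0,0,0,1]]'
python3 - <<'E'
from h import *
p=st(0,215,0)*0
p=st(0,.215,0.1665);print(p,go(p,[180,0,80.95]), go(st(0,.215,.2),[180,0,80.95]))
E
```

```text
time: 2.48
ee_pos: [0.5494, 0.3462, 0.2046]
tcp_rot: [179.6, -0.1, 112.1]
wrist_force: [1.3, 0.4, -1.5]
opening: 0.0087
[0.5987 0.2426 0.1665] ([-0.1145, 0.0064, 0.038], [0.0062, -0.003, 0.5439]) ([-0.1145, 0.0066, 0.0045], [0.0062, -0.003, 0.5439])
```

```bash
python3 -m inch '[[-0.028,0.002,0.001,0,0,0.12,1],[-0.057,0.003,0.002,0,0,0.24,1],[-0.085,0.005,0.003,0,0,0.36,1],[-0.1145,0.0065,0.0045,0,0,0.48,1],[-0.1145,0.0065,0.0045,0,0,0.544,1],[-0.1145,0.0065,0.0045,0,0,0.544,1],[-0.1145,0.0065,0.0045,0,0,0.544,1]]'
python3 - <<'E'
from h import *
o,im,d,i=snap('wrist');save('w2.png',im);P=cloud(d,i,o);np.savez('w2.npz',im=im,P=P);z=P[...,2]
print(o['time'],o['ee_pos'],o['tcp_rot'],o['torque'])
h=cv2.cvtColor(im,cv2.COLOR_RGB2HSV).astype(int)
m=(h[...,0]<18)&(h[...,1]>150)&(z>0.1)&(z<.3)
L=SR.inv().apply(P[m]-O)
k=L[:,2]>np.percentile(L[:,2],60)
A=np.c_[L,np.ones(len(L))]
c,s,a=cv2.minAreaRect((L[k][:,:2]*1000).astype(np.float32));print('rim',c,s,a,np.percentile(L[:,2],[50,90,99]))
q=np.abs(L[:,2]-np.percentile(L[:,2],97))<.012
print('plane',np.linalg.lstsq(np.c_[L[q][:,:2],np.ones(q.sum())],L[q][:,2],rcond=None)[0])
# rail seen by the wrist
L=SR.inv().apply(P-O);m=(np.abs(L[...,0])<.035)&(L[...,1]<.14)&(L[...,1]>-.12)&(np.abs(z-.14)<.005)
print(m.sum()); q=L[m]
for y in np.arange(-.1,.13,.02):
    w=q[np.abs(q[:,1]-y)<.01]
    if len(w)>20:print(round(y,2),len(w),np.percentile(w[:,0],[1,99]),w[:,2].mean())
if m.any():print('end',np.percentile(q[:,1],[0,1,99,100]))
E
```

```text
time: 3.07
ee_pos: [0.5974, 0.2418, 0.1938]
tcp_rot: [-180.0, 0.0, 81.0]
wrist_force: [0.0, 0.5, -1.8]
opening: 0.0091
3.0667 [0.59742469 0.24179736 0.19376389] [-1.79959134e+02  1.11117721e-02  8.10489640e+01] [ 0.01906632 -0.1459019   0.01695963]
rim (-46.429222106933594, 213.0125732421875) (207.74179077148438, 144.31532287597656) 0.11519479006528854 [0.13145834 0.15019835 0.27461023]
plane [0.01354378 0.01508632 0.14571563]Traceback (most recent call last):
  File "<stdin>", line 13, in <module>
  File "scipy/spatial/transform/_rotation.pyx", line 2580, in scipy.spatial.transform._rotation.Rotation.apply
ValueError: Expected input of shape (3,) or (P, 3), got (480, 640, 3).
```

View pics/w2.png

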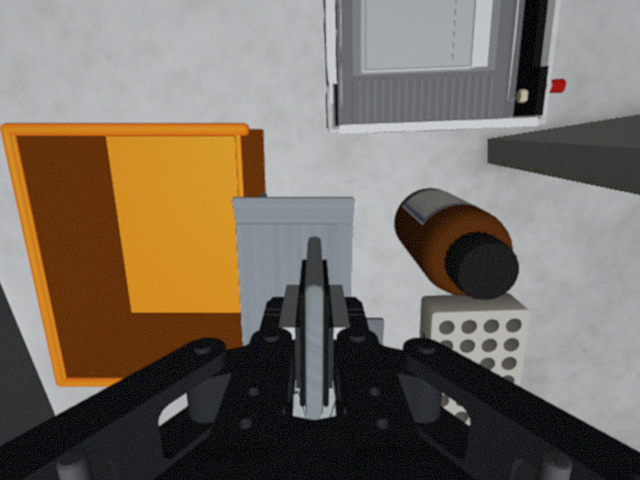

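Picture: the caddy is held level, with the tab centred in the jaws at (315,320) and clear of the bottle at (460,240). Next I lower to the feeding height.

```bash
python3 -c "
from h import *
o=telemetry.get_obs();print(o['ee_pos']);p=st(0,.215,0.1665);print(p,go(p,[180,0,80.95]))"
```

```text
[0.59724026 0.24225987 0.19392366]
[0.5987 0.2426 0.1665] ([0.0006, 0.0014, 0.0274], [-0.0006, 0.0001, 0.0028])
```

```bash
python3 -m inch '[[0.0005,0.0015,0.015,0,0,0.002,1],[0.0005,0.0015,0.0275,0,0,0.002,1],[0.0005,0.0015,0.0275,0,0,0.002,1],[0.0005,0.0015,0.0275,0,0,0.002,1],[0.0005,0.0015,0.0275,0,0,0.002,1]]'
python3 - <<'E'
from h import *
o=telemetry.get_obs();print(o['ee_pos'],o['tcp_rot'],SR.inv().apply(o['ee_pos']-O))
o,im,d,i=snap('scene');save('s2.png',cv2.resize(im[150:290,180:400],(792,504),interpolation=cv2.INTER_CUBIC));P=cloud(d,i,o)
L=(SR.inv().apply((P-O).reshape(-1,3))).reshape(P.shape)
m=(np.abs(L[...,0])<.04)&(np.abs(L[...,1]-.215)<.06)&(L[...,2]>.12)&(L[...,2]<.2)
q=L[m];print(m.sum())
f=q[q[:,2]<.16]
print('flange top z',np.percentile(f[:,2],[5,25,50,75,95]))
A=np.c_[f[:,:2],np.ones(len(f))]
print(np.linalg.lstsq(A,f[:,2],rcond=None)[0]); c=cv2.minAreaRect((f[:,:2]*1000).astype(np.float32));print(c)
E
```

```text
time: 3.53
ee_pos: [0.5989, 0.2428, 0.1675]
tcp_rot: [180.0, -0.0, 80.9]
wrist_force: [0.8, 1.4, -1.4]
opening: 0.0084
[0.59887522 0.2428397  0.1675396 ] [ 1.79974402e+02 -1.79077574e-02  8.09361647e+01] [1.20566293e-04 2.15238063e-01 1.67539598e-01]
418
flange top z [0.12308546 0.13377553 0.14662721 0.14914639 0.15359383]
[0.32442164 0.07302042 0.13260448]
((-12.768848419189453, 216.60044860839844), (56.51995849609375, 110.5606689453125), 2.0839359760284424)
```

View pics/s2.png

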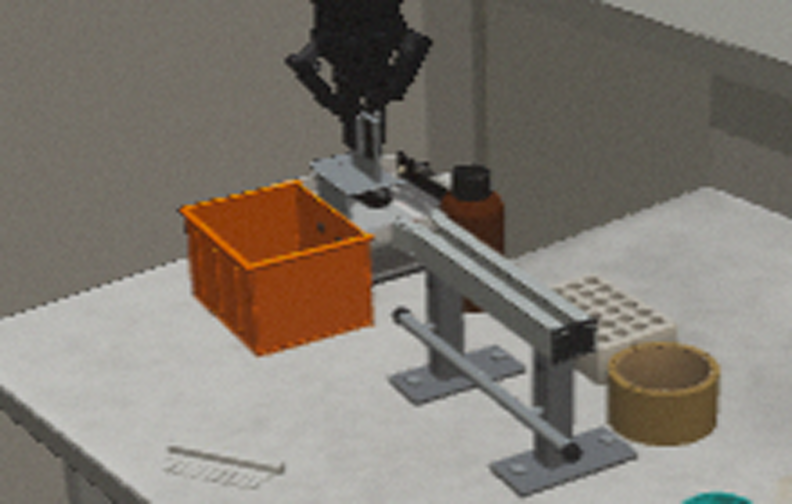

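Picture: the caddy hangs level at (280,260), with the foot (375,198) in line with the rail mouth (400,230). The flange underside is about 143 mm up. I feed it in step by step, watching the force.

```bash
python3 -m inch '[[-0.025,0,0.001,0,0,0,1],[-0.05,0,0.001,0,0,0,1],[-0.06,0,0.001,0,0,0,1],[-0.07,0,0.001,0,0,0,1],[-0.08,0,0.001,0,0,0,1],[-0.09,0,0.001,0,0,0,1],[-0.1,0,0.001,0,0,0,1],[-0.1,0,0.001,0,0,0,1]]'; python3 -c "
from h import *
o=telemetry.get_obs();print(SR.inv().apply(o['ee_pos']-O),SR.inv().apply(o['wrist_force']),o['torque'],o['tcp_rot'])"
```

```text
time: 4.25
ee_pos: [0.583, 0.142, 0.166]
tcp_rot: [180.0, 0.0, 80.8]
wrist_force: [0.9, 0.1, -2.9]
opening: 0.0087
[0.00025301 0.11317724 0.16600891] [ 0.86277431  0.28478318 -2.88011398] [-0.01420139 -0.16045808 -0.01787135] [1.79993649e+02 2.11213021e-02 8.07825012e+01]
```

```bash
python3 -m inch '[[-0.012,0,0,0,0,0,1],[-0.025,0,0,0,0,0,1],[-0.038,0,0,0,0,0,1],[-0.05,0,0,0,0,0,1],[-0.064,0,0,0,0,0,1],[-0.078,0,0,0,0,0,1],[-0.078,0,0,0,0,0,1]]'; python3 -c "
from h import *
o=telemetry.get_obs();print(SR.inv().apply(o['ee_pos']-O),SR.inv().apply(o['wrist_force']),o['torque'],o['tcp_rot'])"
```

```text
time: 4.83
ee_pos: [0.5703, 0.0637, 0.166]
tcp_rot: [180.0, 0.0, 80.7]
wrist_force: [-0.1, -0.9, -1.6]
opening: 0.0088
[5.03655313e-05 3.37873259e-02 1.66011095e-01] [ 0.03505411 -0.94924614 -1.64832462] [-0.03858896 -0.14497454  0.0033626 ] [1.79991504e+02 4.14161197e-02 8.07188522e+01]
```

```bash
python3 -m inch '[[-0.015,0,0,0,0,0.002,1],[-0.03,0,0,0,0,0.004,1],[-0.045,0,0,0,0,0.004,1],[-0.06,0,0,0,0,0.004,1],[-0.075,0,0,0,0,0.004,1],[-0.09,0,0,0,0,0.004,1],[-0.102,0,0,0,0,0.004,1],[-0.108,0,0,0,0,0.004,1],[-0.108,0,0,0,0,0.004,1]]'; python3 -c "
from h import *
o=telemetry.get_obs();print(SR.inv().apply(o['ee_pos']-O),SR.inv().apply(o['wrist_force']),o['torque'],o['tcp_rot'])"
```

```text
time: 5.58
ee_pos: [0.5533, -0.0412, 0.1658]
tcp_rot: [180.0, 0.0, 80.5]
wrist_force: [-0.6, 1.1, -2.7]
opening: 0.0091
[-0.00018336 -0.07248079  0.16583852] [-0.74523171  0.94972631 -2.68419953] [-0.00786277 -0.14871928  0.00463374] [1.79996275e+02 1.78671155e-03 8.05195496e+01]
```

```bash
python3 -m inch '[[-0.002,0,0,0,0,0,1],[-0.004,0,0,0,0,0,1],[-0.006,0,0,0,0,0,1],[-0.008,0,0,0,0,0,1],[-0.008,0,0,0,0,0,1]]'; python3 -c "
from h import *
o=telemetry.get_obs();print(SR.inv().apply(o['ee_pos']-O),SR.inv().apply(o['wrist_force']),o['torque'],o['tcp_rot'])"
```

```text
time: 6.0
ee_pos: [0.5522, -0.048, 0.1658]
tcp_rot: [-180.0, 0.0, 80.6]
wrist_force: [0.3, 0.2, -1.6]
opening: 0.0088
[-0.00022496 -0.07937075  0.16576515] [ 0.2512926   0.2464899  -1.57869115] [-0.01614472 -0.19092451  0.00812492] [-1.79999301e+02  4.21844374e-03  8.06201161e+01]
```

```bash
python3 -m inch '[[-0.002,0,0,0,0,-0.006,1],[-0.004,0,0,0,0,-0.006,1],[-0.006,0,0,0,0,-0.006,1],[-0.008,0,0,0,0,-0.006,1],[-0.008,0,0,0,0,-0.006,1]]'; python3 -c "
from h import *
o=telemetry.get_obs();print(SR.inv().apply(o['ee_pos']-O),SR.inv().apply(o['wrist_force']),o['torque'],o['tcp_rot'])"
```

```text
time: 6.42
ee_pos: [0.5515, -0.0531, 0.1667]
tcp_rot: [179.9, -0.4, 81.1]
wrist_force: [0.5, 16.5, 2.4]
opening: 0.0086
[-1.41958887e-04 -8.45068043e-02  1.66667562e-01] [-2.05485325 16.38816823  2.44226464] [ 3.70124685 -0.40629823 -0.09056167] [179.93687043  -0.39248049  81.06990972]
```

A contact force of 16 N at y = -84.5 mm matches the cap (30 mm half foot plus about 5 mm of cap). I lower the flange onto the rail and release.

```bash
python3 -m inch '[[-0.0085,0,0.001,0,0,-0.006,1],[-0.0085,0,0.002,0,0,-0.006,1],[-0.0085,0,0.002,0,0,-0.006,1]]' >/dev/null; python3 -c "
from h import *
o=telemetry.get_obs();print(SR.inv().apply(o['ee_pos']-O),SR.inv().apply(o['wrist_force']),o['torque'],o['tcp_rot'])"
```

```text
[-8.73218366e-05 -8.93838227e-02  1.66530183e-01] [-6.49328249 37.35790708 14.70291549] [ 7.21351753e+00 -5.93664695e-03 -4.64901029e-01] [179.81839522  -0.78140655  81.5508176 ]
```

```bash
python3 -m inch '[[0.003,0,-0.0005,0,0,0,1],[0.0055,0,-0.001,0,0,0,1],[0.0055,0,-0.001,0,0,0,1]]' ; python3 -c "
from h import *
o=telemetry.get_obs();print(SR.inv().apply(o['ee_pos']-O),SR.inv().apply(o['wrist_force']),o['torque'],o['tcp_rot'])"
```

```text
time: 6.92
ee_pos: [0.5507, -0.0573, 0.1665]
tcp_rot: [179.9, -0.1, 81.4]
wrist_force: [-2.9, 9.5, 10.0]
opening: 0.009
[-0.00021743 -0.08869043  0.1665047 ] [-4.39993448  8.90998374  9.97780503] [ 1.62026204  0.38987454 -0.1036629 ] [ 1.79889757e+02 -1.40206566e-01  8.13869072e+01]
```

Now I open the gripper, rise clear and measure how far home it is.

```bash
python3 -m inch '[[0.001,0,0,0,0,0,0.5],[0.001,0,0,0,0,0,0],[0.001,0,0,0,0,0,0],[0.001,0,0,0,0,0,0],[0.001,0,-0.03,0,0,0,0],[0.001,0,-0.07,0,0,0,0],[0.001,0,-0.1,0,0,0,0],[0.03,0,-0.1,0,0,0,0],[-0.06,0,-0.1,0,0,0,0],[-0.09,0,-0.1,0,0,0,0],[-0.09,0,-0.1,0,0,0,0]]'
python3 - <<'E'
from h import *
for n in('wrist','scene','top'):
    o,im,d,i=snap(n);save('h_%s.png'%n,im);P=cloud(d,i,o)
    L=(SR.inv().apply((P-O).reshape(-1,3))).reshape(P.shape);x,y,z=L[...,0],L[...,1],L[...,2]
    def rect(m,t):
        if m.sum()>5:c,s,a=cv2.minAreaRect((L[m][:,:2]*1000).astype(np.float32));print(n,t,m.sum(),np.round(c,1),np.round(s,1),round(a,1),'z',np.percentile(z[m],[5,50,95]).round(4))
    rect((abs(x)<.04)&(abs(y+.09)<.08)&(z>.19)&(z<.206),'tab')
    h=cv2.cvtColor(im,cv2.COLOR_RGB2HSV).astype(int)
    rect((abs(x)<.04)&(abs(y+.09)<.05)&(z>.142)&(z<.152),'flange')
    m=(h[...,0]<18)&(h[...,1]>150)&(x>-.17)&(x<-.02)&(abs(y+.09)<.09)&(z>.105)&(z<.13);rect(m,'rim')
    if m.sum()>50:
        q=L[m];print(np.linalg.lstsq(np.c_[q[:,:2],np.ones(len(q))],q[:,2],rcond=None)[0])
    rect((abs(x)<.019)&(y<.14)&(y>-.14)&(abs(z-.14)<.002),'rail')
    print(np.round(telemetry.get_obs()['ee_pos'],3))
E
```

```text
time: 7.83
ee_pos: [0.5368, -0.148, 0.2648]
tcp_rot: [180.0, 0.0, 81.5]
wrist_force: [0.5, 0.2, 0.0]
opening: 0.0852
wrist tab 2061 [ -4.7 -83.2] [49.8 10.5] 89.6 z [0.1986 0.2016 0.2037]
wrist flange 9480 [ -9.4 -82.6] [85.  56.1] 89.6 z [0.1439 0.146  0.1501]
wrist rim 3456 [-91.5 -90.8] [116.7 129.1] 0.4 z [0.1061 0.1144 0.1193]
[ 0.04061689 -0.00800076  0.11748338]
wrist rail 968 [  1.  -76.2] [36.3 83. ] 0.3 z [0.139  0.1403 0.1415]
[ 0.536 -0.154  0.264]
scene tab 68 [ -7.  -84.6] [ 9.7 48.1] 0.6 z [0.1911 0.1988 0.2038]
scene flange 264 [-11.4 -84.3] [55.6 88.7] 1.2 z [0.1428 0.1462 0.1502]
scene rim 576 [-91.6 -83.6] [150.9 119.1] 89.2 z [0.106  0.1142 0.1204]
[0.00839609 0.00148948 0.1145344 ]
scene rail 192 [-0.1  2.9] [247.6  37.7] 90.0 z [0.1385 0.1403 0.1418]
[ 0.536 -0.152  0.264]
top tab 108 [ -4.8 -86.2] [11.3 48.9] 0.1 z [0.1931 0.1996 0.2037]
top flange 437 [ -9.9 -78.8] [56.  76.1] 0.3 z [0.1424 0.1451 0.1496]
top rim 259 [-92.6 -57. ] [ 93.2 115.3] 88.1 z [0.1089 0.116  0.1214]
[0.02253452 0.03707707 0.11948499]
top rail 497 [0.1 2.4] [242.1  37.5] 89.9 z [0.1383 0.1399 0.1418]
[ 0.536 -0.15   0.264]
```

View pics/h_wrist.png

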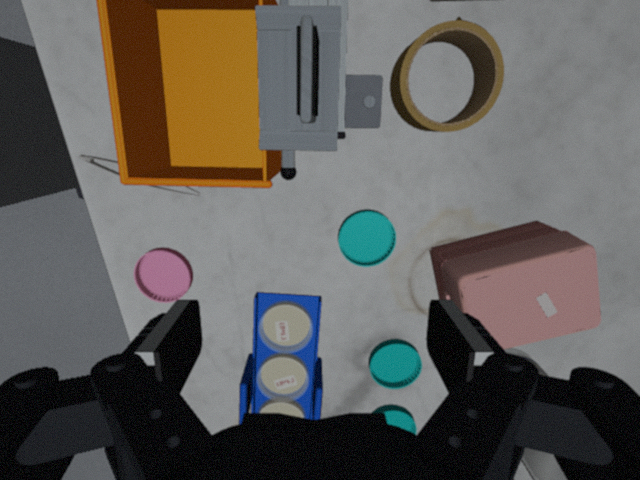

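Picture: the caddy hangs on the rail with its foot end at the black cap (340,134). Its tab is at about -84 mm in all three cameras, the same place where contact began, and it leans a few degrees on the rod. The tray is at (287,370). Next I look at the tray from behind it.

```bash
python3 -c "
from h import *
print(go([.4474,-.4377,.26],[180,0,77.6]))"
```

```text
([-0.298, -0.0432, 0.0046], [-0.0005, 0.0003, 0.0609])
```

```bash
python3 -m inch '[[-0.04,-0.006,0,0,0,0,0],[-0.08,-0.012,0.001,0,0,0.03,0],[-0.12,-0.018,0.002,0,0,0.06,0],[-0.16,-0.024,0.003,0,0,0.06,0],[-0.2,-0.03,0.004,0,0,0.06,0],[-0.24,-0.036,0.004,0,0,0.06,0],[-0.275,-0.04,0.004,0,0,0.06,0],[-0.298,-0.043,0.004,0,0,0.06,0],[-0.298,-0.043,0.004,0,0,0.06,0],[-0.298,-0.043,0.004,0,0,0.06,0]]'
cat > tr.py <<'E'
from h import *
import sys
o,im,d,i=snap('wrist');save(sys.argv[1],im);P=cloud(d,i,o);z=P[...,2];np.savez('w3.npz',P=P,im=im)
print(o['ee_pos'],o['tcp_rot'])
a=np.radians(77.6);ex=np.array([np.sin(a),-np.cos(a)]);ey=np.array([np.cos(a),np.sin(a)])
L=P[...,:2]-[.4645,-.3596];x=L@ex;y=L@ey
def rect(m,t):
    c,s,an=cv2.minAreaRect((P[m][:,:2]*1000).astype(np.float32));print(t,m.sum(),np.round(c,1),np.round(s,1),round(an,2),'z',np.percentile(z[m],[5,50,95]).round(4))
e=(abs(y)<.05)&(z>.055)&(z<.075)
rect(e&(abs(x+.04)<.02),'front ear');rect(e&(abs(x-.04)<.02),'back ear')
h=cv2.cvtColor(im,cv2.COLOR_RGB2HSV).astype(int);b=(h[...,0]>105)&(h[...,0]<125)&(h[...,1]>130)&(abs(x)<.06)&(abs(y)<.13)
rect(b&(z>.01)&(z<.02),'walls');rect(b&(z<.008),'floor')
E
python3 tr.py w3.png
```

```text
time: 8.82
ee_pos: [0.449, -0.4364, 0.2601]
tcp_rot: [-180.0, -0.0, 77.8]
wrist_force: [-0.1, -0.3, -0.1]
opening: 0.0856
[ 0.44895915 -0.43641762  0.2600924 ] [-1.79954650e+02 -4.71646607e-02  7.77548361e+01]
front ear 750 [ 429.5 -349.1] [55.4  8.7] 77.73 z [0.0601 0.0676 0.0692]
back ear 752 [ 507.  -366.3] [54.5  8.9] 77.62 z [0.0601 0.0675 0.0693]
walls 1849 [ 468.1 -359.6] [202.2  75.3] 77.68 z [0.0113 0.017  0.0186]
floor 4728 [ 470.7 -357.2] [202.8  75.1] 77.72 z [0.002  0.0034 0.0051]
```

View pics/w3.png

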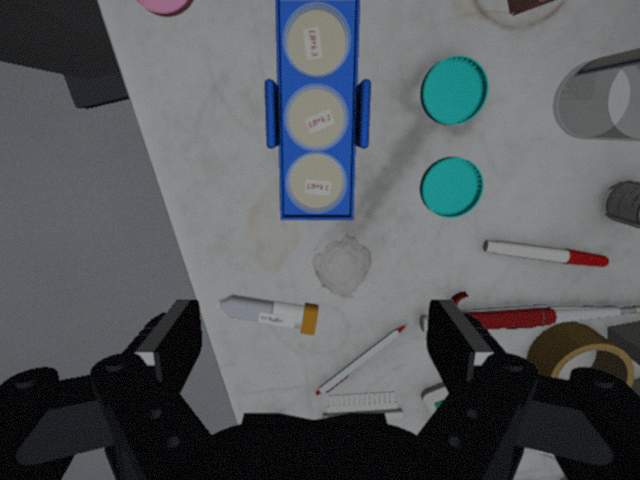

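Picture: the tray with three cream dishes, ears at (272,113) and (362,113), and the open end at the top. Ear spacing is 79.4 mm, height 68 mm and yaw 77.7°, all as given. I'll grip the front ear.

```bash
python3 -c "
from h import *
print(go([.4295,-.3491,.034],[180,0,77.7]))"
```

```text
([0.0801, -0.0375, 0.2265], [-0.0004, -0.0006, 0.0023])
```

```bash
python3 -m inch '[[0.03,-0.015,0.02,0,0,0.002,0],[0.06,-0.03,0.05,0,0,0.002,0],[0.08,-0.0375,0.08,0,0,0.002,0],[0.08,-0.0375,0.11,0,0,0.002,0],[0.08,-0.0375,0.14,0,0,0.002,0],[0.08,-0.0375,0.145,0,0,0.002,0],[0.08,-0.0375,0.145,0,0,0.002,0]]' 60; python3 -c "
from h import *
print(go([.4295,-.3491,.034],[180,0,77.7]))"
```

```text
time: 9.45
ee_pos: [0.429, -0.3479, 0.1146]
tcp_rot: [-179.9, -0.1, 77.8]
wrist_force: [0.5, 0.5, 0.1]
opening: 0.0852
([-0.0012, 0.001, 0.0806], [-0.0026, -0.0014, 0.0025])
```

```bash
python3 -m inch '[[-0.001,0.001,0.03,0,0,0.002,0],[-0.001,0.001,0.055,0,0,0.002,0],[-0.001,0.001,0.075,0,0,0.002,0],[-0.001,0.001,0.08,0,0,0.002,0],[-0.001,0.001,0.08,0,0,0.002,0],[-0.001,0.001,0.08,0,0,0.002,1],[-0.001,0.001,0.08,0,0,0.002,1],[-0.001,0.001,0.08,0,0,0.002,1],[-0.001,0.001,0.08,0,0,0.002,1],[-0.001,0.001,0.08,0,0,0.002,1],[-0.001,0.001,0.08,0,0,0.002,1],[-0.001,0.001,0.08,0,0,0.002,1]]' 70; python3 -m inch '[[0,0,-0.005,0,0,0,1],[0,0,-0.01,0,0,0,1],[0,0,-0.02,0,0,0,1],[0,0,-0.035,0,0,0,1],[0,0,-0.05,0,0,0,1],[0,0,-0.05,0,0,0,1]]'; python3 tr.py w4.png
```

```text
time: 10.45
ee_pos: [0.4301, -0.3511, 0.0362]
tcp_rot: [180.0, 0.0, 77.6]
wrist_force: [-1.8, 0.6, 2.4]
opening: 0.0071
time: 10.95
ee_pos: [0.4312, -0.352, 0.0895]
tcp_rot: [179.8, 0.1, 77.6]
wrist_force: [-0.3, 0.8, -2.4]
opening: 0.0072
[ 0.43119958 -0.35196199  0.08946952] [1.79766250e+02 1.17398405e-01 7.76217225e+01]
front ear 2668 [ 441.  -331.2] [54.6 18.1] 77.65 z [0.0557 0.0572 0.0713]
back ear 9305 [ 498.6 -364. ] [93.9 28.5] 77.58 z [0.0561 0.0678 0.072 ]Traceback (most recent call last):
  File "tr.py", line 12, in <module>
    rect(b&(z>.01)&(z<.02),'walls');rect(b&(z<.008),'floor')
    ~~~~^^^^^^^^^^^^^^^^^^^^^^^^^^^
  File "tr.py", line 8, in rect
    c,s,an=cv2.minAreaRect((P[m][:,:2]*1000).astype(np.float32));print(t,m.sum(),np.round(c,1),np.round(s,1),round(an,2),'z',np.percentile(z[m],[5,50,95]).round(4))
                                                                                                                             ~~~~~~~~~~~~~^^^^^^^^^^^^^^^^
    return _quantile_unchecked(
        a, q, axis, out, overwrite_input, method, keepdims, weights)
    return _ureduce(a,
                    func=_quantile_ureduce_func,
    ...<5 lines>...
                    overwrite_input=overwrite_input,
                    method=method)
    r = func(a, **kwargs)
    result = _quantile(arr,
                       quantiles=q,
    ...<2 lines>...
                       out=out,
                       weights=wgt)
    slices_having_nans = np.isnan(arr[-1, ...])
                                  ~~~^^^^^^^^^
IndexError: index -1 is out of bounds for axis 0 with size 0
```

```bash
cat >> h.py <<'E'
lt=np.array([.1047,.040,.0332])
def tip(th,lip,yaw=80.95):
    B=R.from_euler('xyz',[180,0,yaw],degrees=True)*R.from_rotvec([0,-np.radians(th),0])
    return np.array(lip)-B.apply(lt),B.as_euler('xyz',degrees=True)
E
python3 - <<'E'
from h import *
P=np.load('w3.npz')['P'];im=np.load('w3.npz')['im'];o=telemetry.get_obs();print(o['ee_pos'],o['time'])
A=R.from_euler('xyz',o['tcp_rot'],degrees=True);L=A.inv().apply((P-o['ee_pos']).reshape(-1,3)).reshape(P.shape)
h=cv2.cvtColor(im,cv2.COLOR_RGB2HSV).astype(int);b=(h[...,0]>105)&(h[...,0]<125)&(h[...,1]>130)
m=b&(abs(L[...,2]-.033)<.006)&(L[...,1]>0)&(L[...,1]<.08)
q=L[m];print(m.sum(),np.linalg.lstsq(np.c_[q[:,:2],np.ones(len(q))],q[:,2],rcond=None)[0],q.max(0),q.min(0))
lip=st(-.092,-.125,.165);print('lip',lip)
p,r=tip(0,lip);print(p,r);print(go(p,r))
E
```

```text
[ 0.43087367 -0.35168087  0.08774112] 11.0
12097 [ 0.00074687 -0.0066742   0.03125887] [0.10377453 0.07603346 0.03380651] [-0.0847103   0.00546966  0.02701134]
lip [ 0.4544 -0.0787  0.165 ]
[ 0.39842902 -0.17580478  0.1982    ] [180.     0.    80.95]
([0.1647, -0.0691, -0.1109], [0.0028, 0.0015, -0.058])
```

```bash
python3 -m inch '[[0,0,-0.01,0,0,0,1],[0,0,-0.03,0,0,0,1],[0,0,-0.05,0,0,0,1],[0,0,-0.07,0,0,0,1],[0,0,-0.09,0,0,-0.01,1],[0.003,-0.001,-0.105,0,0,-0.02,1],[0.01,-0.005,-0.111,0,0,-0.03,1],[0.025,-0.011,-0.111,0,0,-0.04,1],[0.04,-0.018,-0.111,0,0,-0.05,1],[0.06,-0.026,-0.111,0,0,-0.058,1],[0.08,-0.034,-0.111,0,0,-0.058,1],[0.1,-0.042,-0.111,0,0,-0.058,1]]'; python3 -c "
from h import *
p,r=tip(0,st(-.092,-.125,.165));print(go(p,r))"
```

```text
time: 12.0
ee_pos: [0.4096, -0.2429, 0.1957]
tcp_rot: [-179.9, -0.0, 80.9]
wrist_force: [0.7, 0.6, -3.0]
opening: 0.0072
([0.0645, -0.0216, -0.0024], [-0.0016, -0.0008, -0.0001])
```

```bash
python3 -m inch '[[0.015,-0.006,-0.001,0,0,0,1],[0.03,-0.011,-0.002,0,0,0,1],[0.045,-0.016,-0.002,0,0,0,1],[0.058,-0.02,-0.002,0,0,0,1],[0.0645,-0.0215,-0.002,0,0,0,1],[0.0645,-0.0215,-0.002,0,0,0,1]]'
python3 - <<'E'
from h import *
o=telemetry.get_obs();print(o['ee_pos'],o['tcp_rot'],o['q'])
for th in(10,20,25,30,35,40,45,50,54):
    p,r=tip(th,st(-.092,-.125,.165-.025*min(th/30,1)));print(th,go(p,r))
o,im,d,i=snap('scene');save('s4.png',cv2.resize(im[170:370,230:470],(720,600),interpolation=cv2.INTER_CUBIC))
E
```

```text
time: 12.5
ee_pos: [0.3989, -0.176, 0.1984]
tcp_rot: [-180.0, -0.0, 81.0]
wrist_force: [0.4, -0.2, -2.8]
opening: 0.0071
[ 0.39893178 -0.17601884  0.19837579] [-1.79964720e+02 -2.37814828e-02  8.10368224e+01] [-2.38174032e+01 -1.10828214e+01 -8.94693516e+00  9.21760837e+01
  1.39423647e-02  7.51457622e+01]
10 ([0.0075, -0.0005, -0.0092], [-0.0005, -0.1749, 0.0016])
20 ([0.0178, -0.0005, -0.0169], [-0.0003, -0.3495, 0.0016])
25 ([0.024, -0.0005, -0.0202], [-0.0003, -0.4367, 0.0016])
30 ([0.0308, -0.0005, -0.0227], [-0.0002, -0.524, 0.0016])
35 ([0.0381, -0.0005, -0.0289], [-0.0001, -0.6113, 0.0017])
40 ([0.046, -0.0005, -0.0343], [-0.0001, -0.6985, 0.0017])
45 ([0.0543, -0.0005, -0.0391], [0.0, -0.7858, 0.0017])
50 ([0.063, -0.0005, -0.0431], [0.0001, -0.8731, 0.0017])
54 ([0.0702, -0.0005, -0.0458], [0.0001, -0.9429, 0.0017])
```

View pics/s4.png

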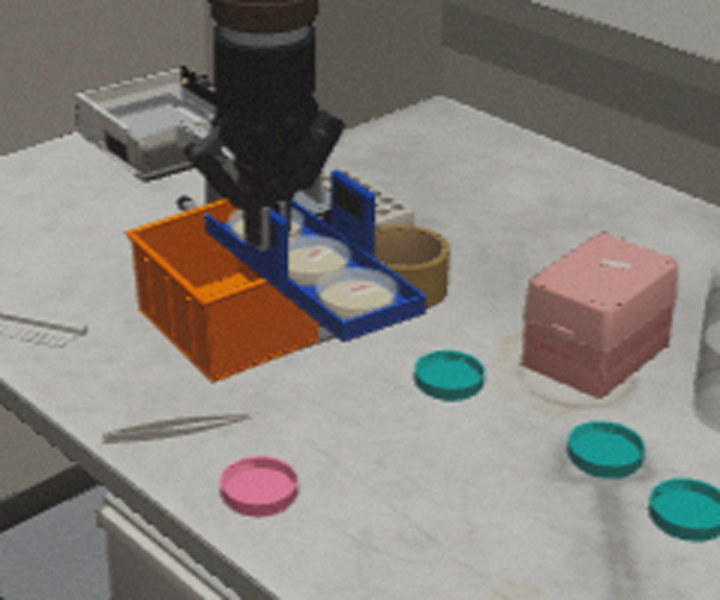

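Picture: the lip is over the caddy and the dishes lie in place. I now tip, slowly once past 20°.

```bash
python3 -m inch '[[0.0035,-0.0005,-0.0045,0,-0.087,0.002,1],[0.0075,-0.0005,-0.009,0,-0.175,0.002,1],[0.0125,-0.0005,-0.013,0,-0.26,0.002,1],[0.018,-0.0005,-0.017,0,-0.35,0.002,1],[0.021,-0.0005,-0.0185,0,-0.393,0.002,1],[0.024,-0.0005,-0.02,0,-0.437,0.002,1],[0.027,-0.0005,-0.0215,0,-0.48,0.002,1],[0.031,-0.0005,-0.0225,0,-0.524,0.002,1],[0.031,-0.0005,-0.0225,0,-0.524,0.002,1],[0.0345,-0.0005,-0.026,0,-0.567,0.002,1],[0.0345,-0.0005,-0.026,0,-0.567,0.002,1],[0.038,-0.0005,-0.029,0,-0.611,0.002,1]]'
python3 - <<'E'
from h import *
o=telemetry.get_obs();print(o['ee_pos'],o['tcp_rot'],o['q'],o['wrist_force'])
B=R.from_euler('xyz',o['tcp_rot'],degrees=True);print('lip',SR.inv().apply(o['ee_pos']+B.apply(lt)-O))
for th in(40,45,50,54):
    p,r=tip(th,st(-.092,-.125,.14));print(th,go(p,r))
E
```

```text
time: 13.55
ee_pos: [0.405, -0.1403, 0.2279]
tcp_rot: [179.9, 34.9, 80.8]
wrist_force: [-0.3, -0.2, -2.8]
opening: 0.0069
[ 0.40495439 -0.14032266  0.22787535] [179.94529361  34.86205634  80.75601219] [  2.72567183  -9.2290945   -9.9130223   97.47313964 -34.01240199
 104.45114069] [-0.27364311 -0.20637332 -2.77682582]
lip [-0.09085806 -0.12683925  0.14081829]
40 ([0.0052, -0.0009, -0.0096], [-0.0011, -0.0897, -0.0027])
45 ([0.0093, -0.0009, -0.0182], [-0.0012, -0.1769, -0.0027])
50 ([0.0141, -0.0009, -0.0265], [-0.0013, -0.2642, -0.0026])
54 ([0.0185, -0.0009, -0.0328], [-0.0014, -0.334, -0.0026])
```

```bash
python3 -m inch '[[0.0025,0,-0.005,0,-0.045,0,1],[0.0025,0,-0.005,0,-0.045,0,1],[0.005,0,-0.0095,0,-0.09,0,1],[0.005,0,-0.0095,0,-0.09,0,1],[0.007,0,-0.014,0,-0.133,0,1],[0.0095,0,-0.018,0,-0.177,0,1],[0.012,0,-0.0225,0,-0.22,0,1],[0.014,0,-0.0265,0,-0.264,0,1],[0.0185,0,-0.033,0,-0.334,0,1],[0.0185,0,-0.033,0,-0.334,0,1],[0.0185,0,-0.033,0,-0.334,0,1],[0.0185,0,-0.033,0,-0.334,0,1]]'
python3 - <<'E'
from h import *
o=telemetry.get_obs();print(o['wrist_force'],o['q'])
o,im,d,i=snap('top');o,im2,d,i=snap('scene')
a=cv2.resize(im[180:300,210:410],(480,288),interpolation=cv2.INTER_CUBIC);b=cv2.resize(im2[140:340,230:430],(288,288))
save('p1.png',np.hstack([a,b]))
E
```

```text
time: 14.55
ee_pos: [0.4103, -0.1064, 0.2441]
tcp_rot: [180.0, 54.0, 80.8]
wrist_force: [0.4, -0.2, -2.1]
opening: 0.0074
[ 0.41935236 -0.16662335 -2.12805748] [ 15.15222591   2.19620948  -6.47654099 110.88179423 -47.44976565
 127.59068352]
```

View pics/p1.png

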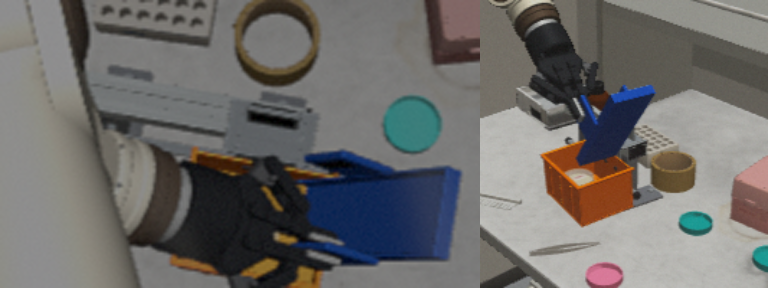

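Picture: the tray is tipped 54° and its floor is empty, with a dish visible in the caddy. The weight drop of about 0.6 N fits three dishes. I raise and level the tray, then carry it back.

Run:
```python
from h import *
for th,z,y in((54,.165,-.125),(30,.185,-.13),(0,.185,-.14)):
    p,r=tip(th,st(-.092,y,z));print(th,go(p,r))
```

```text
54 ([-0.02, -0.0006, -0.0143], [-0.0017, 0.0, -0.0031])
30 ([-0.0436, -0.0005, 0.0234], [-0.001, 0.4189, -0.0034])
0 ([-0.0287, -0.0005, 0.0844], [-0.0001, 0.9425, -0.0037])
```

```bash
python3 -m inch '[[-0.02,0,-0.0145,0,0,0,1],[-0.026,0,-0.005,0,0.105,0,1],[-0.032,0,0.004,0,0.21,0,1],[-0.038,0,0.014,0,0.315,0,1],[-0.0435,0,0.0235,0,0.419,0,1],[-0.041,0,0.037,0,0.53,0,1],[-0.037,0,0.05,0,0.64,0,1],[-0.034,0,0.062,0,0.75,0,1],[-0.031,0,0.074,0,0.85,0,1],[-0.0287,0,0.0845,0,0.942,0,1],[-0.0287,0,0.0845,0,0.942,0,1],[-0.0287,0,0.0845,0,0.942,0,1]]'
python3 - <<'E'
from h import *
o,im,d,i=snap('top');save('p2.png',cv2.resize(im[180:330,210:500],(580,300),interpolation=cv2.INTER_CUBIC))
print(go([.4301,-.3511,.10],[180,0,77.6]))
E
```

```text
time: 15.65
ee_pos: [0.3957, -0.192, 0.2182]
tcp_rot: [179.9, 0.2, 80.6]
wrist_force: [-0.2, -0.8, -2.2]
opening: 0.0068
([-0.1518, 0.059, 0.1193], [0.0017, 0.0046, 0.0546])
```

View pics/p2.png

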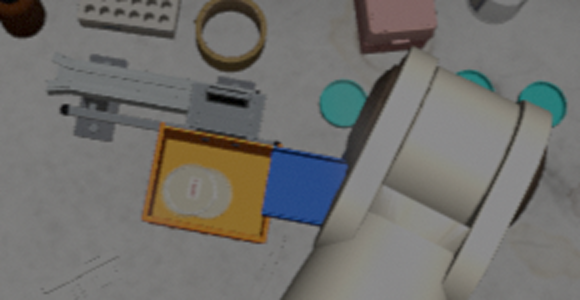

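Picture: the dishes lie inside the caddy at (195,190) and the visible part of the tray is empty. Next, back to the tray's original spot.

```bash
python3 -m inch '[[-0.02,0.008,0,0,0,0,1],[-0.045,0.018,0,0,0,0.01,1],[-0.075,0.029,0.01,0,0,0.03,1],[-0.1,0.039,0.03,0,0,0.05,1],[-0.125,0.049,0.06,0,0.002,0.055,1],[-0.145,0.056,0.09,0,0.004,0.055,1],[-0.152,0.059,0.115,0,0.004,0.055,1],[-0.152,0.059,0.119,0,0.004,0.055,1],[-0.152,0.059,0.119,0,0.004,0.055,1]]'; python3 -c "
from h import *
print(go([.4301,-.3511,.0365],[180,0,77.6]))"
```

```text
time: 16.45
ee_pos: [0.4305, -0.3486, 0.0984]
tcp_rot: [-179.9, -0.1, 77.8]
wrist_force: [0.7, 0.5, -1.5]
opening: 0.0071
([-0.0026, 0.0003, 0.0619], [-0.0022, -0.0016, 0.0028])
```

```bash
python3 -m inch '[[-0.002,0,0.02,0,0,0.002,1],[-0.002,0,0.04,0,0,0.002,1],[-0.002,0,0.052,0,0,0.002,1],[-0.002,0,0.057,0,0,0.002,1],[-0.002,0,0.059,0,0,0.002,1],[-0.002,0,0.061,0,0,0.002,1],[-0.002,0,0.061,0,0,0.002,1]]'
```

```text
time: 17.03
ee_pos: [0.4309, -0.3521, 0.0395]
tcp_rot: [179.9, -0.0, 77.6]
wrist_force: [-0.2, -0.3, -3.0]
opening: 0.0068
```

```bash
python3 -m inch '[[0,0,0.001,0,0,0,1],[0,0,0.002,0,0,0,1],[0,0,0.002,0,0,0,1],[0,0,0.002,0,0,0,1]]'; python3 -m inch '[[0,0,0.001,0,0,0,1],[0,0,0.0015,0,0,0,1],[0,0,0.0015,0,0,0,1],[0,0,0.0015,0,0,0,1]]'
```

```text
time: 17.37
ee_pos: [0.4304, -0.352, 0.0367]
tcp_rot: [180.0, -0.1, 77.6]
wrist_force: [-0.5, -0.3, -2.4]
opening: 0.007
time: 17.7
ee_pos: [0.4305, -0.3521, 0.0362]
tcp_rot: [179.9, -0.0, 77.6]
wrist_force: [-3.4, 3.0, 7.0]
opening: 0.0067
```

The bench contact is felt (+7 N). I release, rise and check.

```bash
python3 -m inch '[[0,0,-0.0005,0,0,0,0.5],[0,0,-0.0005,0,0,0,0],[0,0,-0.0005,0,0,0,0],[0,0,-0.0005,0,0,0,0],[0,0,-0.0005,0,0,0,0],[0,0,-0.03,0,0,0,0],[0,0,-0.07,0,0,0,0],[0,0,-0.11,0,0,0,0],[-0.04,0,-0.15,0,0,0,0],[-0.08,0.03,-0.19,0,0,0,0],[-0.08,0.03,-0.22,0,0,0,0],[-0.08,0.03,-0.22,0,0,0,0]]'; python3 tr.py w5.png
python3 - <<'E'
from h import *
o,im,d,i=snap('top');P=cloud(d,i,o);o,im2,d2,i2=snap('scene');P2=cloud(d2,i2,o)
h=cv2.resize(im[150:310,110:500],(780,320),interpolation=cv2.INTER_CUBIC);g=cv2.resize(im2[180:300,190:400],(480,274),interpolation=cv2.INTER_CUBIC);w=cv2.imread('pics/w5.png')[...,::-1]
c=np.zeros((594,780,3),np.uint8);c[:320]=h;c[320:,:480]=g;c[320:545,480:]=cv2.resize(w,(300,225));save('final.png',c)
for P in(P,P2):
    L=(SR.inv().apply((P-O).reshape(-1,3))).reshape(P.shape);x,y,z=L[...,0],L[...,1],L[...,2]
    m=(abs(x)<.04)&(abs(y+.09)<.08)&(z>.19)&(z<.206);print(cv2.minAreaRect((L[m][:,:2]*1000).astype(np.float32)))
    for n,c in(('bottle',(.676,.206)),('tape',(.683,-.061))):
        m=(np.hypot(P[...,0]-c[0],P[...,1]-c[1])<.08)&(P[...,2]>(.11 if n=='bottle' else .035))&(P[...,2]<.14)
        D=np.load('top0.npz' if P is not P2 else 'scene0.npz')['P'];k=(np.hypot(D[...,0]-c[0],D[...,1]-c[1])<.08)&(D[...,2]>(.11 if n=='bottle' else .035))&(D[...,2]<.14)
        print(n,np.median(P[m],0).round(4),np.median(D[k],0).round(4))
E
```

```text
time: 18.7
ee_pos: [0.4427, -0.4391, 0.2587]
tcp_rot: [179.8, 0.1, 77.5]
wrist_force: [1.9, -0.9, 1.8]
opening: 0.0853
[ 0.44270889 -0.43906457  0.25872682] [1.79757809e+02 8.46471274e-02 7.75045539e+01]
front ear 740 [ 430.6 -350.5] [54.6  8.7] 77.6 z [0.0604 0.0676 0.0692]
back ear 791 [ 508.1 -367.8] [55.1  8.8] 77.62 z [0.059  0.0675 0.0692]
walls 1551 [ 468.8 -362.5] [199.   75.7] 77.58 z [0.011  0.0168 0.0186]
floor 15128 [ 469.3 -359.8] [199.   70.4] 77.55 z [0.002  0.0034 0.0048]
((-4.885422706604004, -85.90440368652344), (49.31015396118164, 10.98751449584961), 87.97123718261719)
bottle [0.6911 0.211  0.1281] [0.6905 0.2112 0.1277]
tape [ 0.6738 -0.0555  0.0457] [ 0.6749 -0.0556  0.0457]
((-7.234076023101807, -83.71797180175781), (10.562810897827148, 52.96556091308594), 1.6186467409133911)
bottle [0.6864 0.206  0.1255] [0.688  0.2066 0.126 ]
tape [ 0.6707 -0.0557  0.0446] [ 0.6717 -0.057   0.0449]
```

The viewer limit is reached, so I check the dishes numerically before handing in.

Run:
```python
from h import *
o,im,d,i=snap('top');P=cloud(d,i,o)
h=cv2.cvtColor(im,cv2.COLOR_RGB2HSV).astype(int)
L=(SR.inv().apply((P-O).reshape(-1,3))).reshape(P.shape);x,y,z=L[...,0],L[...,1],L[...,2]
ins=(x>-.145)&(x<-.04)&(y>-.152)&(y<-.016)&(z<.11)
c=ins&(h[...,1]<130);print('in caddy px',c.sum(),'z',np.percentile(z[c],[1,10,25,50,75,90,99]).round(3),'x',np.percentile(x[c],[1,99]).round(3),'y',np.percentile(y[c],[1,99]).round(3))
fl=ins&(h[...,1]>200);print('floor z',np.percentile(z[fl],[5,25,50]).round(3))
T=np.load('top0.npz');D=T['P']
# anything new on bench: above-bench points now where bench was before
n=(abs(D[...,2])<.006)&(z>.010)&(z<.03)&(abs(P[...,0]-.45)<.3)&(P[...,1]<.5)&(P[...,1]>-.6)
k,lab,st_,ce=cv2.connectedComponentsWithStats(n.astype(np.uint8))
for s,q in zip(st_[1:],ce[1:]):
    if s[4]>25: print('new',s,q,P[int(q[1]),int(q[0])],im[int(q[1]),int(q[0])])
print(telemetry.get_obs()['time'])
```

```text
in caddy px 988 z [-0.005  0.     0.05   0.068  0.073  0.075  0.078] x [-0.144 -0.068] y [-0.144 -0.021]
floor z [0.046 0.066 0.085]
18.9
```

```bash
python3 -c "
from workcell import order; print(order.job_done())"
```

```text
the job is handed in; nothing more can be done
None
```

The job is handed in at about 19 s of robot time. The caddy is hung on the rail, the dishes are tipped into it, and the empty tray is back on the bench.

- **Caddy:** I fed the foot in at the flared end and slid it to the end cap. A typing slip in one move (the shift counts from the last commanded pose) pushed it harder than planned, to about 37 N. The foot did not go further in. The tab slid a few millimetres in the grip instead. The tab then measured 83 to 86 mm toward the cap in three cameras, matching the point where contact began. The caddy leans about 5° on the rod.
- **Dishes:** I tipped the tray to 54° without touching the dishes with the gripper. The load at the wrist dropped by about 0.6 N against 0.47 N expected. The top surface inside the caddy is at 68 to 78 mm, which fits a stack of three. I did not count them one by one. The tray floor is clear, and a check found nothing new lying on the bench.
- **Tray:** It stands flat, both ears at 68 mm, within 2 mm of where it started.
- **Bottle and tape:** Both measured unmoved within 2 mm.

I could not view the final picture because the 12-picture limit was reached. The last checks are therefore from depth data only. The cameras disagreed by up to 3 mm on the tab's position.

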